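# Latch the glass mould shut

### The arm

A 6-joint arm with a two-finger parallel gripper is mounted at the origin on the work surface. World frame = base frame: x ahead of the robot, y to its left, z up, the work surface at z = 0. Lengths are in m, angles in degrees, forces in N, time in s.
With the tool pointing down it reaches from about 0.375 to 0.9 m from the base axis. Payload 3.1 kg.
Tool frame: the origin (TCP) lies where the fingers leave the gripper's body, on its centre line; the fingertips stand 70 mm ahead of it and the grasp point (between the pads) lies 51 mm ahead of it; y points along the fingers, z is the direction in which the jaws open and shut, and the axes are right-handed (so a half turn about y gives the same grasp; the last joint's range is limited). The gripper opens to 87 mm and grips with 3 to 60 N. Pads are 19 mm wide; open, the fingers measure 117 mm over their backs; the gripper's body (75 mm by 190 mm) begins 51 mm behind the grasp point.
Start: joints at [-74.914, 30.224, 82.088, -0, 67.689, -10.227], TCP at [0.267, -0.565, 0.292] pointing down, gripper open.
Joint ranges: [-176.69, 176.69], [-43.24, 126.21], [12.49, 139.97], [-82, 262], [0, 151.66], [-163.58, 163.58]. Speed limits (degrees/s): [159.86, 159.86, 180, 180, 180, 180].

### API

Orientations are given as a 3x3 rotation matrix whose columns are the frame's x, y, z axes.
In Python, from rig import bot gives the robot as it stands.
- The arm moves only by the shell command python3 -m pendant 'ROWS'. ROWS is JSON, a list of rows, each a list of 3 entries, a list of its own where there are three numbers: the shift along the tool's x, y, z in cm, then the turn, a rotation vector about the tool's x, y, z in rad, then the closure, from 0 (fully open) to 1 (shut). In form: [[[dx, dy, dz], [ax, ay, az], jaw], ...]. A call has 1 to 20 rows; each row shifts and turns the commanded pose from where the row before left it, along the tool's axes as they then stand; what a row does not reach is not made up. A row lasts 1/12 s, in which the tool goes at most 41.7 mm and 7.16 degrees, less where a joint would pass 70% of its speed; a pose out of reach is approached as far as the arm can. A call with a gripper value outside its range is refused whole. The fingers move at their own pace and stop on an object; the grip force is fixed at half the most. Time passes only in rows, so rows that do not move let the fingers close. It gives the time, the measured TCP pose, the force and the opening at its end, in the units of the state.
- bot.read_state(): the state, without advancing time (a new reading comes with each control period).
- bot.capture(name): name is "scene" or "side" or "wrist"; returns a dict with "img" (384x512x3 uint8, red, green, blue), "fx", "fy", "cx", "cy" (pixels), "R" (3x3) and "t" (3): a world point X has camera coordinates R X + t. Camera axes: x right, y down, z forward; pixel columns grow to the right and rows downward; lengths in m; the calibration is good to about 2 mm. A picture is of the moment at which its call begins. There is no depth.
- bot.hand_in(): hands the job in, once; it reports no verdict.
The state is a dict: "time_s": time; "joint_positions": joint angles; "qvel": joint speeds; "tau": joint torques, N m; "position": TCP position; "tcp_rot": TCP orientation; "force": force on the tool from outside, world axes, zero at the start; "moment": the same for the moment, N m; "opening": opening from 0.0 (shut) to 1.0 (fully open).
Only numpy, scipy, OpenCV 4.12 (cv2) and the standard library are available. Lean on these libraries where they do the work, as an engineer would, in place of code of your own. Each camera call takes 0.05 s, during which the arm holds its last target.

### The job

Close up the round glass mould: lay the latch bar with the orange wing flat in the slot on top of the mould, so that the slot keeps the bar from spinning, and then turn the orange wing clockwise (seen from above) a quarter turn, until it stands square across its bar. Leave the other latch bar, the one with the black wing, where it lies.

Things in the scene. Friction and masses are not known exactly. Their poses are not given: they have to be found in the camera images.
- wing_mid (a point): Centre of the orange wing: upright plate 50 mm long (its x), 12 thick (its y), 38 high, z up, on the turning axis, 53 mm above its bar's underside. Bar and wing (0.4 kg) are carried by it. Starts 6 to 23 degrees clockwise of lying along the bar; turns stiffly (0.2 N m, stays put), clockwise, to a stop 95 degrees from along the bar; out of the slot the bar just spins with it.
- latch_bar (a point): Middle, at half thickness, of the aluminium latch bar that carries the orange wing at its centre: a plain bar 110 mm long (its x axis), 36 wide (its y axis), 24 thick, z up; the wing's centre is 41 mm above this point. Starts loose and flat on the bench. Either way round fits the slot.
- slot (a point): Middle of the slot's floor in the top of the dark steel mould (round, 190 mm across, 240 over two brass pins, 62 high, fixed); the floor is 40 mm above the bench. Slot 130 mm long (its x axis), 50 wide (its y axis), closed all round, z up; walls rise straight 12 mm, then flare outwards 10 mm up to the top, 22 mm above the floor. The bar can turn about 8 degrees in it before it is braced.
- spare_bar (a point): Middle, at half thickness, of the other latch bar (same sizes and axes), whose black wing already stands across it; loose on the bench, to be left alone.
There are look-alikes about, which are no part of the job. Of the things shaped like the part that bears slot, the dark steel one is meant.

How it is judged:
By the outcome, as a careful person would: the job done as asked, in the order asked, and still so for the second after the job is handed in, with the robot touching nothing.
It also fails if it takes over 38 s, if anything falls off the work surface, if the arm or the gripper's body presses on something with over 40 N, if the wrist force passes 120 N, or if a joint passes its speed limit or range.

## Working session

There is one attempt and no reset: what is moved stays moved. The work goes in short steps, Python scripts to look and compute and a shell command to move; the robot and the scene stay as the last step left them, time stands still between calls to the robot, and variables do not carry over. Pictures are saved under pics/ and viewed, and the job is handed in when it is done.

```bash
ls; mkdir -p pics; python3 - <<'E'
from rig import bot
import cv2,numpy as np,pickle
s=bot.read_state();print(s)
d={}
for n in ["scene","side","wrist"]:
    c=bot.capture(n);d[n]=c
    cv2.imwrite(f"pics/{n}0.png",c["img"][:,:,::-1])
    print(n,c["fx"],c["cx"],c["cy"],np.round(-c["R"].T@c["t"],3),np.round(c["R"],3).tolist())
pickle.dump(d,open("cap0.pkl","wb"))
E
```

```text
pics
{'time_s': 0.0, 'joint_positions': array([-7.49144870e+01,  3.02776535e+01,  8.21559565e+01, -1.95182267e-03,
        6.76899883e+01, -1.02268875e+01]), 'qvel': array([ 0.00125146,  0.06169594,  0.01850058,  0.02640627, -0.0179935 ,
        0.04476024]), 'tau': array([-4.83154508e-04, -4.40045643e+01, -1.76588076e+01,  6.35617808e-02,
        5.83251624e-02, -1.68068264e-04]), 'position': array([ 0.26708997, -0.56440812,  0.29128794]), 'tcp_rot': array([[-9.03984596e-01, -5.91861785e-04,  4.27564616e-01],
       [-4.27564880e-01,  2.07465163e-03, -9.03982283e-01],
       [-3.52015061e-04, -9.99997673e-01, -2.12851243e-03]]), 'force': array([-0.88489445, -0.10929075, -0.04426346]), 'moment': array([-0.06020256,  0.01424292, -0.02190777]), 'opening': 0.9995325245631552}
scene 391.63673564585986 253.8145889410193 197.61369572663858 [ 0.941 -0.053  0.866] [[0.132, 0.991, -0.002], [0.842, -0.113, -0.528], [-0.523, 0.068, -0.849]]
side 468.36487966655153 258.6844922726735 200.62863338068593 [0.022 0.8   0.844] [[-0.868, -0.495, 0.021], [-0.345, 0.574, -0.743], [0.356, -0.652, -0.669]]
wrist 277.26332782959014 257.53014064572324 192.6874872742119 [ 0.337 -0.533  0.383] [[0.427, -0.904, -0.001], [-0.867, -0.41, 0.283], [-0.257, -0.12, -0.959]]
```

View pics/scene0.png

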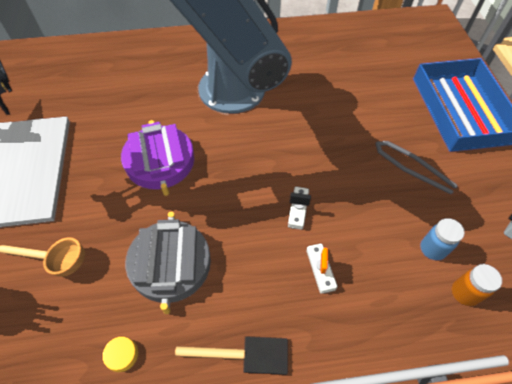

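View pics/side0.png

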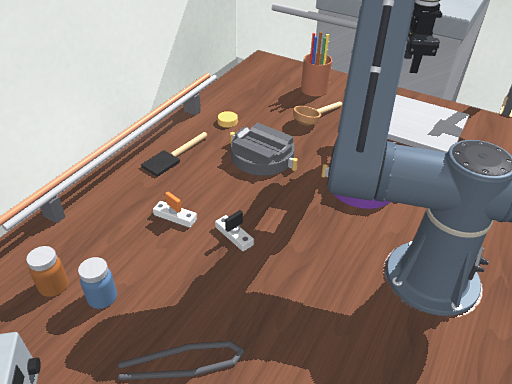

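View pics/wrist0.png

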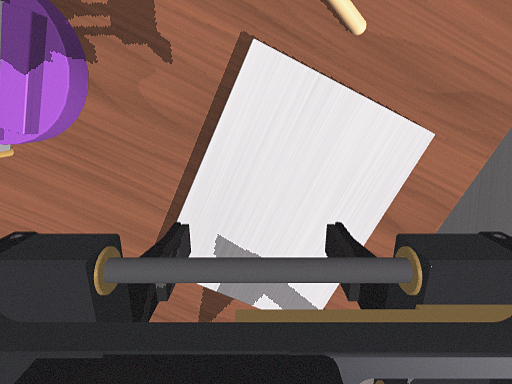

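Scene view: the dark mould is at about (168,260), the orange-wing bar at (321,268) and the black-wing bar at (299,208). I'll enlarge these.

```bash
python3 - <<'E'
import pickle,cv2
d=pickle.load(open("cap0.pkl","rb"))
def crop(n,x0,y0,w,h,k,f):
    im=d[n]["img"][y0:y0+h,x0:x0+w,::-1]
    im=cv2.resize(im,None,fx=k,fy=k,interpolation=cv2.INTER_CUBIC)
    for i in range(0,w,10):cv2.line(im,(i*k,0),(i*k,6 if i%50 else 14),(0,255,0),1)
    for i in range(0,h,10):cv2.line(im,(0,i*k),(6 if i%50 else 14,i*k),(0,255,0),1)
    cv2.imwrite(f"pics/{f}.png",im)
crop("scene",290,230,60,70,8,"c_bar")
crop("scene",115,205,105,110,5,"c_mould")
crop("side",220,110,90,70,8,"c_mould_s")
crop("side",145,180,60,50,10,"c_bar_s")
E
```

```text
(no output)
```

View pics/c_bar.png

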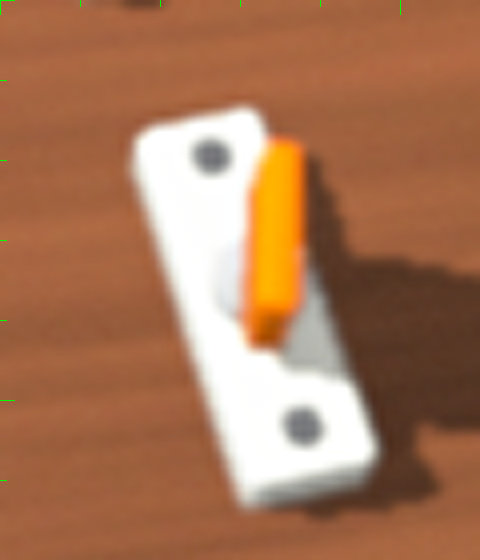

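View pics/c_mould.png

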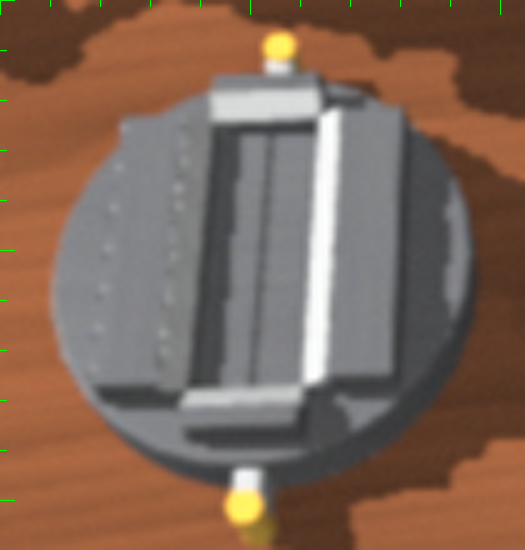

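View pics/c_mould_s.png

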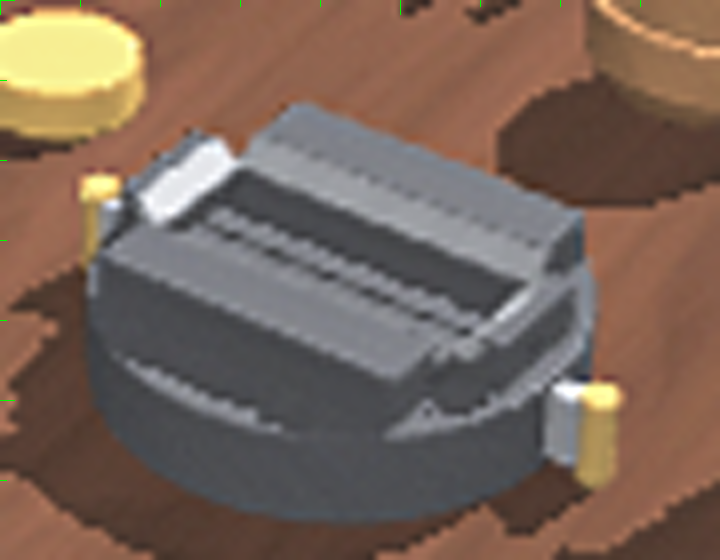

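View pics/c_bar_s.png

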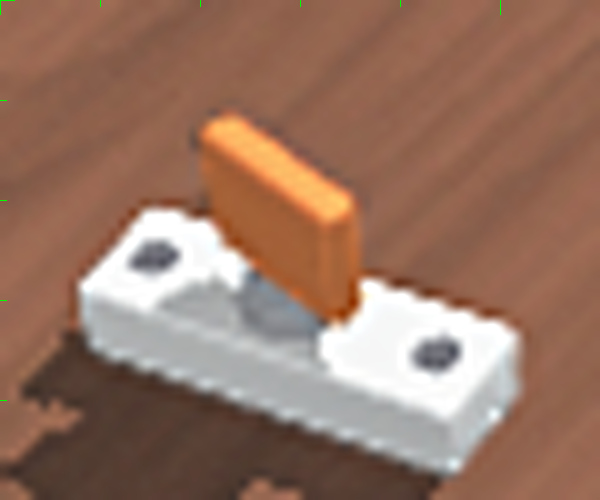

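```bash
cat > h.py <<'E'
import numpy as np,pickle
d=pickle.load(open("cap0.pkl","rb"))
def ray(c,p):
    v=np.array([(p[0]-c["cx"])/c["fx"],(p[1]-c["cy"])/c["fy"],1]);return -c["R"].T@c["t"],c["R"].T@v
def onz(c,p,z):
    o,v=ray(c,p);return o+v*(z-o[2])/v[2]
def tri(c1,p1,c2,p2):
    o1,v1=ray(c1,p1);o2,v2=ray(c2,p2);v1/=np.linalg.norm(v1);v2/=np.linalg.norm(v2)
    s=np.linalg.lstsq(np.c_[v1,-v2],o2-o1,rcond=None)[0]
    a,b=o1+s[0]*v1,o2+s[1]*v2;return (a+b)/2,np.linalg.norm(a-b)
def proj(c,X):
    q=c["R"]@np.asarray(X)+c["t"];return np.array([c["fx"]*q[0]/q[2]+c["cx"],c["fy"]*q[1]/q[2]+c["cy"]])
E
python3 - <<'E'
from h import *
np.set_printoptions(precision=4,suppress=True)
S,D=d["scene"],d["side"]
def pair(nm,a,b,z):
    P=[onz(c,p,z) for c,p in a];Q=[onz(c,p,z) for c,p in b]
    for p,q in zip(P,Q):
        e=q-p;print(nm,p,q,"mid",(p+q)/2,"len",np.linalg.norm(e),"ang",np.degrees(np.arctan2(e[1],e[0])))
    for u,v in (a,b): print("  tri",tri(u[0],u[1],v[0],v[1]))
pair("screws",[(S,(315.9,249)),(D,(160,205.2))],[(S,(327.4,282.75)),(D,(188.3,214.9))],.024)
pair("wing",[(S,(325.1,247.6)),(D,(178.5,200.3))],[(S,(323.5,268)),(D,(167.3,191.7))],.072)
pair("pins",[(S,(170.3,213.7)),(D,(294.9,158.9))],[(S,(163.3,305.9)),(D,(232,132.6))],.05)
R=[onz(S,np.array(p)-.5,.052) for p in [(157.4,229.6),(179,229),(175.6,282.6),(152.6,283.4)]]
R=np.array(R);print(R,R.mean(0));print([np.linalg.norm(R[i]-R[i-1]) for i in range(4)])
E
```

```text
screws [0.5817 0.1389 0.024 ] [0.6654 0.1467 0.024 ] mid [0.6236 0.1428 0.024 ] len 0.08404350911207553 ang 5.353091367612806
screws [0.6673 0.1471 0.024 ] [0.5839 0.1391 0.024 ] mid [0.6256 0.1431 0.024 ] len 0.0838252143127217 ang -174.4983184979817
  tri (array([0.6194, 0.1525, 0.0631]), np.float64(0.06119750686756406))
  tri (array([ 0.63  ,  0.1337, -0.0123]), np.float64(0.06369851165797877))
wing [0.6016 0.1488 0.072 ] [0.6479 0.1346 0.072 ] mid [0.6247 0.1417 0.072 ] len 0.04842472450994614 ang -17.089343551658985
wing [0.6021 0.1481 0.072 ] [0.6454 0.1366 0.072 ] mid [0.6237 0.1424 0.072 ] len 0.04478555994266656 ang -14.818012849628293
  tri (array([0.6018, 0.1486, 0.0725]), np.float64(0.00017006128059550484))
  tri (array([0.6471, 0.135 , 0.07  ]), np.float64(0.00017829525223639613))
pins [ 0.4565 -0.1926  0.05  ] [ 0.6777 -0.2116  0.05  ] mid [ 0.5671 -0.2021  0.05  ] len 0.22196169780450742 ang -4.898802276194783
pins [ 0.4442 -0.1789  0.05  ] [ 0.6653 -0.1981  0.05  ] mid [ 0.5548 -0.1885  0.05  ] len 0.22194483099382029 ang -4.97496396556582
  tri (array([ 0.4502, -0.1941,  0.0383]), np.float64(0.001373387171461673))
  tri (array([ 0.6744, -0.2133,  0.0385]), np.float64(0.0012836391315940259))
[[ 0.495  -0.2241  0.052 ]
 [ 0.5002 -0.1741  0.052 ]
 [ 0.6297 -0.1854  0.052 ]
 [ 0.6249 -0.2346  0.052 ]] [ 0.5624 -0.2046  0.052 ]
[np.float64(0.13028963221039772), np.float64(0.05026275781018412), np.float64(0.13001280190234343), np.float64(0.04947069098564125)]
```

```bash
python3 -m pendant '[[[-3.13,0,-2.43],[0,0,0],0],[[-3.13,0,-2.43],[0,0,0],0],[[-3.13,0,-2.43],[0,0,0],0],[[-3.13,0,-2.43],[0,0,0],0],[[-3.13,0,-2.43],[0,0,0],0],[[-3.13,0,-2.43],[0,0,0],0],[[-3.13,0,-2.43],[0,0,0],0],[[-3.13,0,-2.43],[0,0,0],0],[[-3.13,0,-2.43],[0,0,0],0],[[-3.13,0,-2.43],[0,0,0],0],[[-3.13,0,-2.43],[0,0,0],0],[[-3.13,0,-2.43],[0,0,0],0],[[-3.13,0,-2.43],[0,0,0],0],[[-3.13,0,-2.43],[0,0,0],0],[[-3.13,0,-2.43],[0,0,0],0],[[-3.13,0,-2.43],[0,0,0],0],[[-3.13,0,-2.43],[0,0,0],0],[[-3.13,0,-2.43],[0,0,0],0],[[-3.13,0,-2.43],[0,0,0],0],[[-3.13,0,-2.43],[0,0,0],0]]'
python3 -m pendant '[[[0,0,0],[0,-0.121,0],0],[[0,0,0],[0,-0.121,0],0],[[0,0,0],[0,-0.121,0],0],[[0,0,0],[0,-0.121,0],0],[[0,0,0],[0,-0.121,0],0],[[0,0,0],[0,-0.121,0],0],[[0,0,0],[0,-0.121,0],0],[[0,0,0],[0,-0.121,0],0],[[0,0,0],[0,-0.121,0],0],[[0,0,0],[0,-0.121,0],0],[[0,0,0],[0,-0.121,0],0],[[0,0,0],[0,-0.121,0],0],[[0,0,0],[0,-0.121,0],0],[[0,0,0],[0,-0.121,0],0],[[0,0,0],[0,-0.121,0],0],[[0,0,0],[0,-0.121,0],0],[[0,0,0],[0,-0.121,0],0],[[0,0,0],[0,-0.121,0],0],[[0,0,0],[0,-0.121,0],0],[[0,0,0],[0,-0.121,0],0]]'
cat > st.py <<'E'
from rig import bot
import numpy as np
def st():
    s=bot.read_state();R=s["tcp_rot"]
    print("t",round(s["time_s"],2),"pos",np.round(s["position"],4),"yaw",round(np.degrees(np.arctan2(R[1,0],R[0,0])),2),"yax",np.round(R[:,1],4),"j",np.round(s["joint_positions"],1),"F",np.round(s["force"],1),"M",np.round(s["moment"],2),"op",round(s["opening"],3))
    return s
E
python3 -c "from st import *;st()"
```

```text
time_s: 1.82
position: [0.6257, 0.1441, 0.2919]
tcp_rot: [[-0.904, -0.001, 0.428], [-0.428, -0.0, -0.904], [0.001, -1.0, -0.0]]
force: [1.5, -0.1, 0.6]
opening: 0.997
time_s: 3.48
position: [0.6251, 0.142, 0.2918]
tcp_rot: [[0.963, -0.001, 0.27], [-0.27, -0.0, 0.963], [-0.001, -1.0, -0.0]]
force: [0.0, 0.1, 0.7]
opening: 1.0
t 3.48 pos [0.6251 0.142  0.2918] yaw -15.69 yax [-0.001 -0.    -1.   ] j [  2.8  31.5  79.6   0.   68.9 -71.5] F [0.  0.1 0.7] M [ 0.13 -0.16  0.01] op 1.0
```

```bash
python3 - <<'E'
from rig import bot
import cv2,pickle
c=bot.capture("wrist");pickle.dump(c,open("w1.pkl","wb"))
cv2.imwrite("pics/w1.png",c["img"][:,:,::-1])
from h import proj
print(proj(c,[.6245,.1427,.072]),proj(c,[.6245,.1427,.024]))
E
```

```text
[259.38802498 180.87029093] [259.16541962 172.04985975]
```

View pics/w1.png

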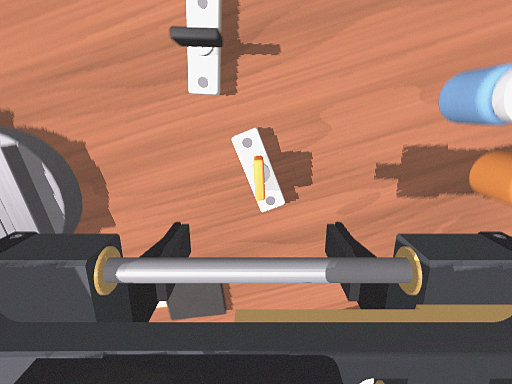

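```bash
python3 - <<'E'
import pickle,cv2
c=pickle.load(open("w1.pkl","rb"))
im=cv2.resize(c["img"][120:220,220:300,::-1],None,fx=6,fy=6,interpolation=cv2.INTER_CUBIC)
cv2.imwrite("pics/w1c.png",im)
E
```

```text
(no output)
```

View pics/w1c.png

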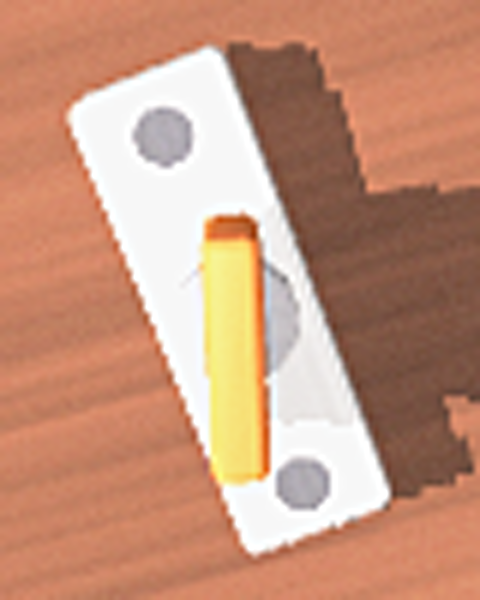

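```bash
python3 - <<'E'
import pickle
from h import *
c=pickle.load(open("w1.pkl","rb"))
def p(a): return (a[0]/6+220-.5,a[1]/6+120-.5)
for a,b,z in [((231,240),(241,480),.072),((163,137),(302,483),.024)]:
    A,B=onz(c,p(a),z),onz(c,p(b),z);e=B-A
    print((A+B)/2,np.linalg.norm(e),np.degrees(np.arctan2(e[1],e[0])))
E
```

```text
[0.6232429  0.14240588 0.072     ] 0.047641178185827825 -13.318333613226306
[0.62427766 0.14198322 0.024     ] 0.08369590957352513 5.828413549241795
```

```bash
python3 -m pendant '[[[-0.1,3,0],[0,-0.02,0],0],[[0,3,0],[0,0,0],0],[[0,3,0],[0,0,0],0],[[0,3,0],[0,0,0],0],[[0,3,0],[0,0,0],0],[[0,2,0],[0,0,0],0],[[0,1.6,0],[0,0,0],0],[[0,0,0],[0,0,0],0],[[0,0,0],[0,0,0],1],[[0,0,0],[0,0,0],1],[[0,0,0],[0,0,0],1],[[0,0,0],[0,0,0],1],[[0,0,0],[0,0,0],1],[[0,0,0],[0,0,0],1],[[0,0,0],[0,0,0],1],[[0,0,0],[0,0,0],1]]';python3 -c "from st import *;st()"
```

```text
time_s: 4.87
position: [0.6245, 0.1423, 0.1066]
tcp_rot: [[0.966, 0.0, 0.257], [-0.257, 0.0, 0.966], [0.0, -1.0, 0.0]]
force: [0.0, 0.1, -1.2]
opening: 0.479
t 4.87 pos [0.6245 0.1423 0.1066] yaw -14.89 yax [ 5.e-04  0.e+00 -1.e+00] j [  2.9  45.1  87.   -0.   47.9 -72.3] F [ 0.   0.1 -1.2] M [ 0.02 -0.11  0.03] op 0.479
```

```bash
python3 -m pendant '[[[0,0,0],[0,0,0],1],[[0,0,0],[0,0,0],1],[[0,0,0],[0,0,0],1],[[0,0,0],[0,0,0],1],[[0,0,0],[0,0,0],1],[[0,0,0],[0,0,0],1],[[0,0,0],[0,0,0],1]]';python3 -c "from st import *;st()"
```

```text
time_s: 5.45
position: [0.6245, 0.1425, 0.1061]
tcp_rot: [[0.966, 0.0, 0.257], [-0.257, 0.0, 0.966], [0.0, -1.0, 0.0]]
force: [1.4, 1.5, -0.7]
opening: 0.135
t 5.45 pos [0.6245 0.1425 0.1061] yaw -14.88 yax [ 5.e-04  3.e-04 -1.e+00] j [  2.9  45.1  87.    0.   47.9 -72.3] F [ 1.4  1.5 -0.7] M [ 0.34 -0.38 -0.04] op 0.135
```

```bash
python3 -m pendant '[[[0,-2,0],[0,0,0],1],[[0,-3,0],[0,0,0],1],[[0,-3,0],[0,0,0],1],[[0,-3,0],[0,0,0],1],[[0,0,0],[0,0.061,0],1],[[0,0,0],[0,0.061,0],1],[[0,0,0],[0,0.061,0],1],[[0,0,0],[0,0,0],1]]';python3 -c "
from st import *;st()
import pickle,cv2
d={}
for n in ['scene','wrist','side']:
    c=bot.capture(n);d[n]=c
    cv2.imwrite(f'pics/{n}2.png',c['img'][:,:,::-1])
pickle.dump(d,open('cap2.pkl','wb'))
im=d['scene']['img'][180:320,250:410,::-1];cv2.imwrite('pics/s2.png',cv2.resize(im,None,fx=5,fy=5,interpolation=cv2.INTER_CUBIC)[:600,:800])
"
```

```text
time_s: 6.12
position: [0.6232, 0.1421, 0.2153]
tcp_rot: [[0.903, -0.003, 0.429], [-0.429, -0.0, 0.903], [-0.003, -1.0, -0.002]]
force: [0.7, -0.4, -4.5]
opening: 0.135
t 6.12 pos [0.6232 0.1421 0.2153] yaw -25.43 yax [-3.2e-03 -4.0e-04 -1.0e+00] j [  2.8  36.5  83.8  -0.   59.9 -61.7] F [ 0.7 -0.4 -4.5] M [ 0.07 -0.16 -0.02] op 0.135
```

View pics/s2.png

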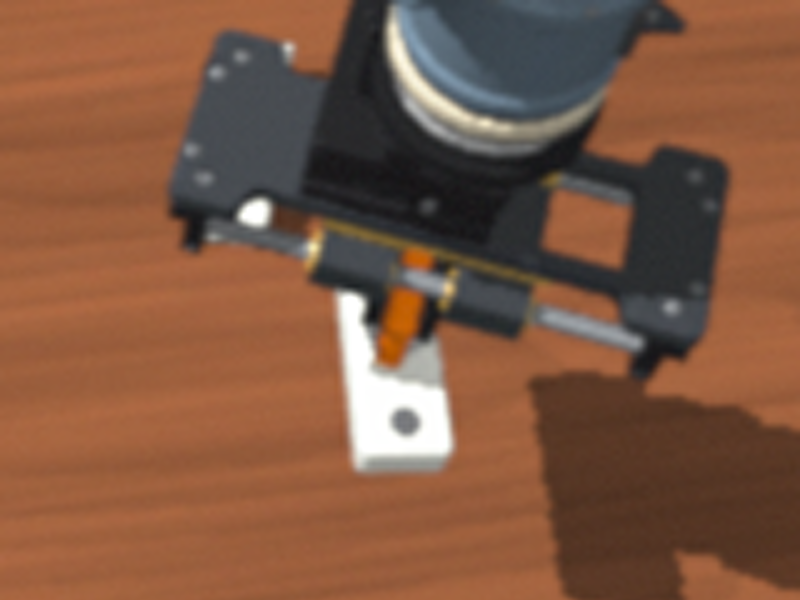

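View pics/wrist2.png

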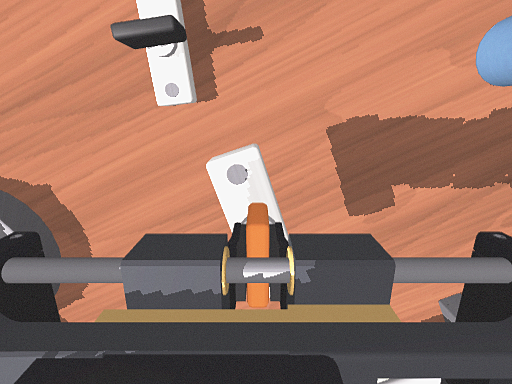

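View pics/side2.png

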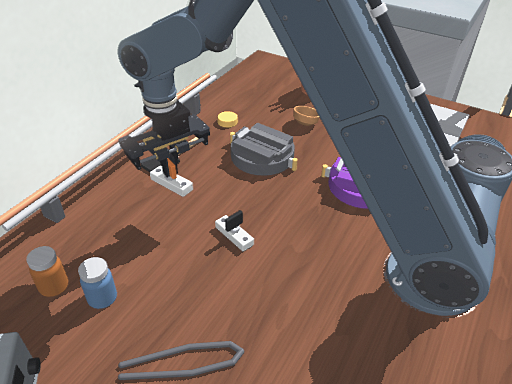

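```bash
python3 - <<'E'
import pickle
from h import *
d=pickle.load(open("cap2.pkl","rb"));W,S,D=d["wrist"],d["scene"],d["side"]
z=.133
def sc(p):return (p[0]/5+250-.5,p[1]/5+180-.5)
def ang(c,a,b):
    e=onz(c,b,z)-onz(c,a,z);return np.degrees(np.arctan2(e[1],e[0]))
print("wrist screw",onz(W,(237,174),z),"scene screw",onz(S,sc((405,421)),z))
print("wrist L",ang(W,(207,163),(230,222)),"R",ang(W,(257,146),(288,237)),"end",ang(W,(207,163),(257,146)))
print("scene L",ang(S,sc((342,310)),sc((355,460))),"end",ang(S,sc((358,460)),sc((447,450))))
import cv2
im=W["img"][140:250,190:320,::-1];cv2.imwrite("pics/w2c.png",cv2.resize(im,None,fx=5,fy=5,interpolation=cv2.INTER_CUBIC))
im=D["img"][150:210,130:210,::-1];cv2.imwrite("pics/d2c.png",cv2.resize(im,None,fx=9,fy=9,interpolation=cv2.INTER_CUBIC))
E
```

```text
wrist screw [0.58109384 0.14546476 0.133     ] scene screw [0.66336998 0.13597299 0.133     ]
wrist L -6.8387765643055465 R -6.421323696046301 end 83.34016424285949
scene L -7.993534217632589 end 89.07969102620682
```

View pics/w2c.png

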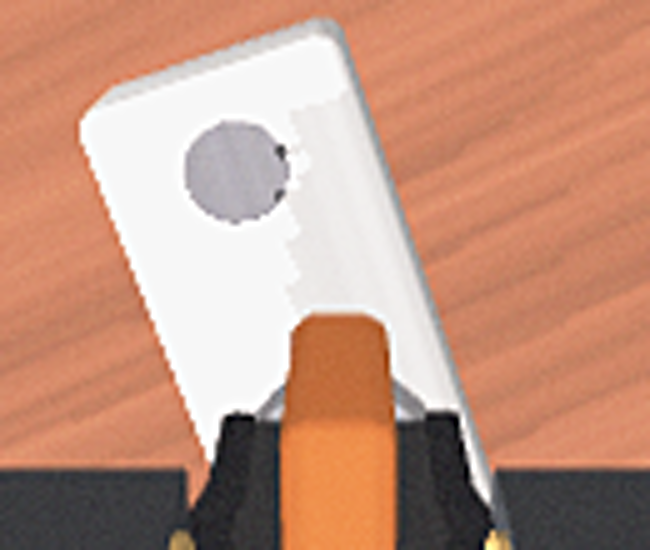

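View pics/d2c.png

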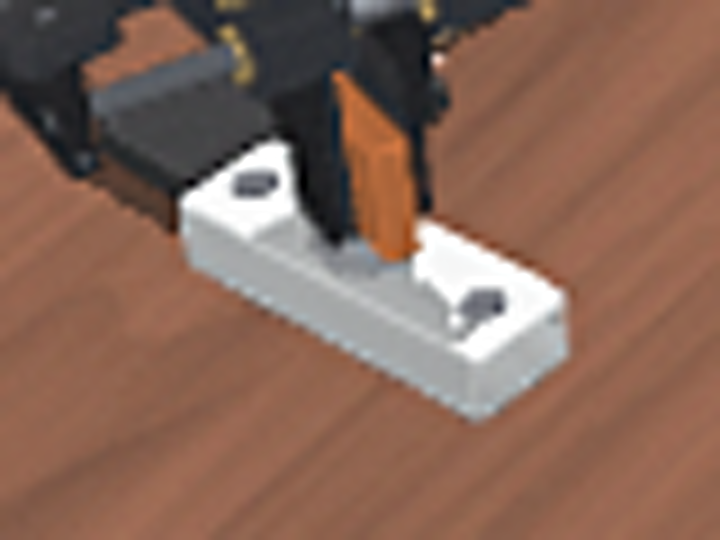

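```bash
python3 -m pendant '[[[0,0,0],[0,-0.025,0],1],[[0.71,0,-2.83],[0,0,0],1],[[0.71,0,-2.83],[0,0,0],1],[[0.71,0,-2.83],[0,0,0],1],[[0.71,0,-2.83],[0,0,0],1],[[0.71,0,-2.83],[0,0,0],1],[[0.71,0,-2.83],[0,0,0],1],[[0.71,0,-2.83],[0,0,0],1],[[0.71,0,-2.83],[0,0,0],1],[[0.71,0,-2.83],[0,0,0],1],[[0.71,0,-2.83],[0,0,0],1],[[0.71,0,-2.83],[0,0,0],1],[[0.71,0,-2.83],[0,0,0],1],[[0,0,0],[0,0,0],1],[[0,0,0],[0,0,0],1]]';python3 -c "
from st import *;st()
import pickle,cv2
d={}
for n in ['scene','wrist','side']:
    c=bot.capture(n);d[n]=c
pickle.dump(d,open('cap3.pkl','wb'))
im=d['scene']['img'][190:320,95:235,::-1];cv2.imwrite('pics/s3.png',cv2.resize(im,None,fx=5,fy=5,interpolation=cv2.INTER_CUBIC)[:600,:800])
cv2.imwrite('pics/w3.png',d['wrist']['img'][:,:,::-1])
"
```

```text
time_s: 7.52
position: [0.5643, -0.2047, 0.2162]
tcp_rot: [[0.913, 0.0, 0.408], [-0.408, -0.0, 0.913], [0.0, -1.0, 0.0]]
force: [-0.9, 0.6, -3.9]
opening: 0.136
t 7.52 pos [ 0.5643 -0.2047  0.2162] yaw -24.06 yax [ 4.e-04 -2.e-04 -1.e+00] j [-30.6  33.7  89.8   0.   56.5 -96.5] F [-0.9  0.6 -3.9] M [ 0.13 -0.15 -0.03] op 0.136
```

View pics/s3.png

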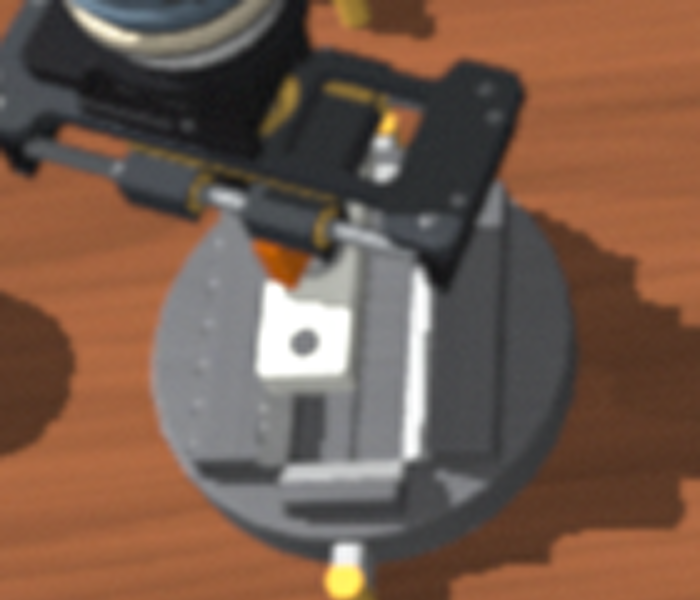

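View pics/w3.png

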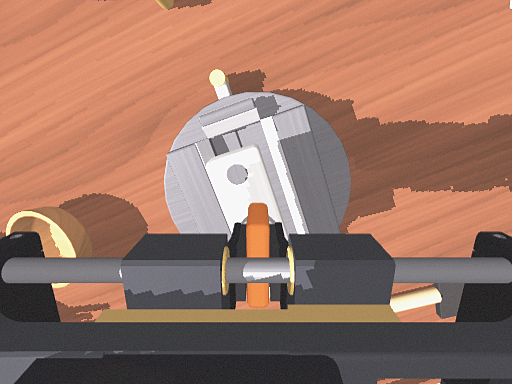

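```bash
python3 - <<'E'
import pickle
from h import *
d=pickle.load(open("cap3.pkl","rb"));W,S=d["wrist"],d["scene"]
z=.134
def sc(p):return (p[0]/5+95-.5,p[1]/5+190-.5)
b=onz(S,sc((303,343)),z);a=onz(W,(237,174),z);e=b-a
print(a,b,(a+b)/2,np.degrees(np.arctan2(e[1],e[0])),np.linalg.norm(e))
# far pin and slot via wrist: rim corner pts z .052
print("pin",onz(W,(217,76),.0385))
E
```

```text
[ 0.52195087 -0.20058811  0.134     ] [ 0.60539133 -0.21064098  0.134     ] [ 0.5636711  -0.20561454  0.134     ] -6.869855838173451 0.08404386452813829
pin [ 0.44957053 -0.19384166  0.0385    ]
```

```bash
python3 -m pendant '[[[-0.18,0,0.08],[0,-0.025,0],1],[[0,1.5,0],[0,0,0],1],[[0,1.5,0],[0,0,0],1],[[0,1,0],[0,0,0],1],[[0,0.8,0],[0,0,0],1],[[0,0.7,0],[0,0,0],1],[[0,0.5,0],[0,0,0],1],[[0,0.5,0],[0,0,0],1],[[0,0.2,0],[0,0,0],1],[[0,0,0],[0,0,0],1]]';python3 -c "
from st import *;st()"
python3 -m pendant '[[[0,0.1,0],[0,0,0],1],[[0,0.1,0],[0,0,0],1],[[0,0.1,0],[0,0,0],1],[[0,0,0],[0,0,0],1]]';python3 -c "
from st import *;st()
import pickle,cv2
d={}
for n in ['scene','wrist','side']:
    c=bot.capture(n);d[n]=c
pickle.dump(d,open('cap4.pkl','wb'))
im=d['scene']['img'][190:320,95:235,::-1];cv2.imwrite('pics/s4.png',cv2.resize(im,None,fx=5,fy=5,interpolation=cv2.INTER_CUBIC)[:600,:800])
im=d['side']['img'][70:190,200:330,::-1];cv2.imwrite('pics/d4.png',cv2.resize(im,None,fx=5,fy=5,interpolation=cv2.INTER_CUBIC)[:600,:800])
cv2.imwrite('pics/w4.png',d['wrist']['img'][:,:,::-1])
"
```

```text
time_s: 8.5
position: [0.5631, -0.2012, 0.1489]
tcp_rot: [[0.924, -0.0, 0.383], [-0.383, 0.0, 0.924], [-0.001, -1.0, 0.0]]
force: [-0.2, -0.2, -4.4]
opening: 0.136
t 8.5 pos [ 0.5631 -0.2012  0.1489] yaw -22.5 yax [-5.e-04  3.e-04 -1.e+00] j [-30.4  39.1  92.6  -0.   48.3 -97.9] F [-0.2 -0.2 -4.4] M [ 0.08 -0.09  0.02] op 0.136
time_s: 8.83
position: [0.5633, -0.2013, 0.1464]
tcp_rot: [[0.924, 0.001, 0.383], [-0.383, -0.0, 0.924], [0.001, -1.0, -0.0]]
force: [0.4, -0.6, -4.3]
opening: 0.138
t 8.83 pos [ 0.5633 -0.2013  0.1464] yaw -22.51 yax [ 5.e-04 -3.e-04 -1.e+00] j [-30.4  39.3  92.6   0.   48.  -97.9] F [ 0.4 -0.6 -4.3] M [ 0.02 -0.21  0.02] op 0.138
```

View pics/s4.png

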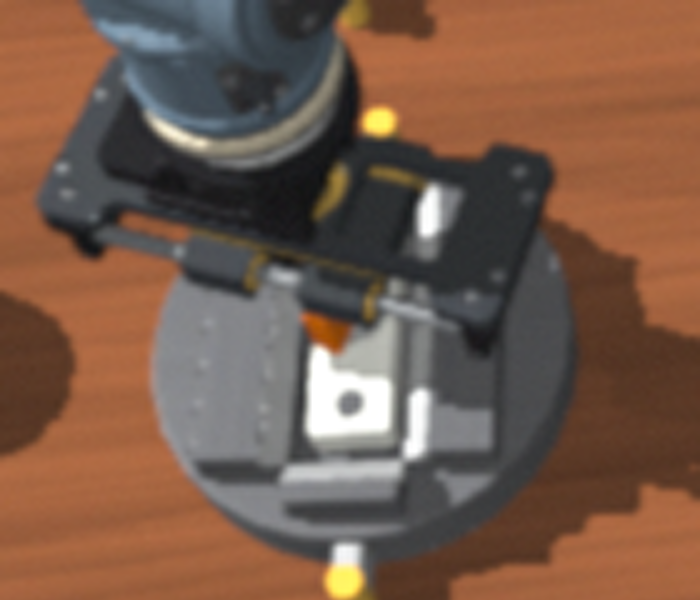

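View pics/w4.png

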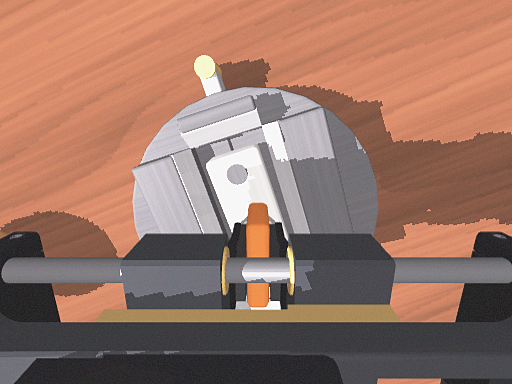

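View pics/d4.png

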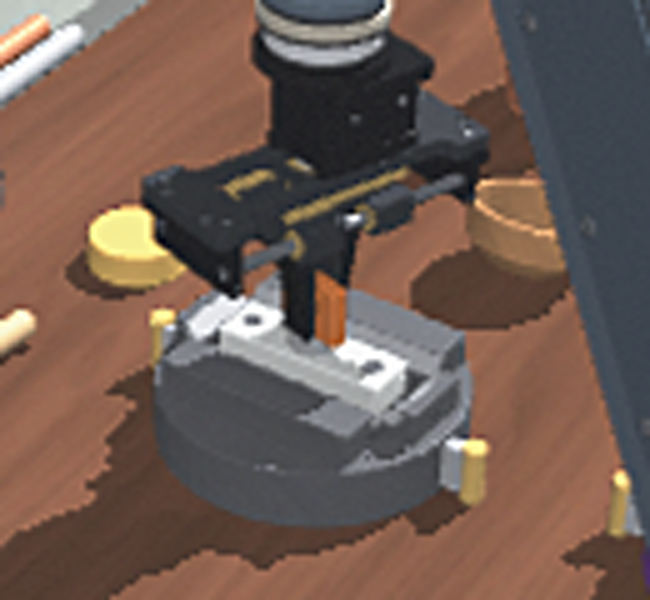

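```bash
python3 -m pendant '[[[0.08,0,-0.2],[0,0,0],1],[[0,0.1,0],[0,0,0],1],[[0,0.05,0],[0,0,0],1],[[0,0,0],[0,0,0],1]]';python3 -c "
from st import *;st()"
python3 -m pendant '[[[0,0.05,0],[0,0,0],1],[[0,0.05,0],[0,0,0],1],[[0,0,0],[0,0,0],1]]';python3 -c "
from st import *;st()"
```

```text
time_s: 9.32
position: [0.5632, -0.2035, 0.146]
tcp_rot: [[0.924, 0.001, 0.382], [-0.382, -0.001, 0.924], [0.001, -1.0, -0.0]]
force: [-2.7, 0.7, 4.9]
opening: 0.136
t 9.32 pos [ 0.5632 -0.2035  0.146 ] yaw -22.49 yax [ 6.e-04 -7.e-04 -1.e+00] j [-30.5  39.4  92.5  -0.   48.  -98. ] F [-2.7  0.7  4.9] M [0.15 0.16 0.06] op 0.136
time_s: 9.57
position: [0.5632, -0.2036, 0.146]
tcp_rot: [[0.924, 0.001, 0.382], [-0.382, -0.001, 0.924], [0.001, -1.0, -0.001]]
force: [-4.0, 1.1, 10.4]
opening: 0.133
t 9.57 pos [ 0.5632 -0.2036  0.146 ] yaw -22.48 yax [ 8.e-04 -1.e-03 -1.e+00] j [-30.5  39.4  92.6  -0.   48.  -98. ] F [-4.   1.1 10.4] M [ 0.26  0.45 -0.01] op 0.133
```

```bash
python3 -m pendant '[[[0,-0.06,0],[0,0,0],1],[[0,0,0],[0,0.05,0],1],[[0,0,0],[0,0.08,0],1],[[0,0,0],[0,0.08,0],1],[[0,0,0],[0,0.08,0],1],[[0,0,0],[0,0.08,0],1],[[0,0,0],[0,0.08,0],1]]';python3 -c "
from st import *;st()"
python3 -m pendant '[[[0,0,0],[0,0.08,0],1],[[0,0,0],[0,0.08,0],1],[[0,0,0],[0,0.08,0],1],[[0,0,0],[0,0.08,0],1],[[0,0,0],[0,0.08,0],1],[[0,0,0],[0,0.08,0],1],[[0,0,0],[0,0.08,0],1],[[0,0,0],[0,0.08,0],1],[[0,0,0],[0,0,0],1]]';python3 -c "
from st import *;st()
import pickle,cv2
d={}
for n in ['scene','wrist','side']:
    c=bot.capture(n);d[n]=c
pickle.dump(d,open('cap5.pkl','wb'))
im=d['scene']['img'][190:320,95:235,::-1];cv2.imwrite('pics/s5.png',cv2.resize(im,None,fx=5,fy=5,interpolation=cv2.INTER_CUBIC)[:600,:800])
im=d['side']['img'][70:190,200:330,::-1];cv2.imwrite('pics/d5.png',cv2.resize(im,None,fx=5,fy=5,interpolation=cv2.INTER_CUBIC)[:600,:800])
cv2.imwrite('pics/w5.png',d['wrist']['img'][:,:,::-1])
"
```

```text
time_s: 10.15
position: [0.5644, -0.2037, 0.146]
tcp_rot: [[0.663, 0.004, 0.749], [-0.749, -0.002, 0.663], [0.004, -1.0, 0.001]]
force: [-0.5, 2.1, 4.2]
opening: 0.138
t 10.15 pos [ 0.5644 -0.2037  0.146 ] yaw -48.47 yax [ 0.0035 -0.0017 -1.    ] j [-30.5  39.4  92.5   0.   47.9 -72.1] F [-0.5  2.1  4.2] M [ 0.3  -0.12  0.22] op 0.138
time_s: 10.9
position: [0.5647, -0.2036, 0.1461]
tcp_rot: [[0.086, 0.004, 0.996], [-0.996, -0.002, 0.086], [0.002, -1.0, 0.004]]
force: [1.5, 1.5, 6.2]
opening: 0.135
t 10.9 pos [ 0.5647 -0.2036  0.1461] yaw -85.07 yax [ 0.0044 -0.0015 -1.    ] j [-30.5  39.4  92.5   0.1  47.8 -35.5] F [1.5 1.5 6.2] M [ 0.35 -0.15 -0.07] op 0.135
```

View pics/s5.png

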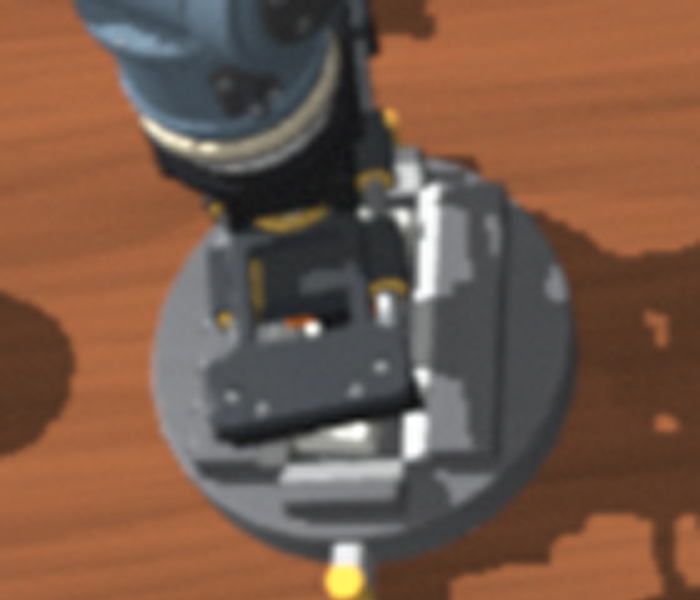

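View pics/w5.png

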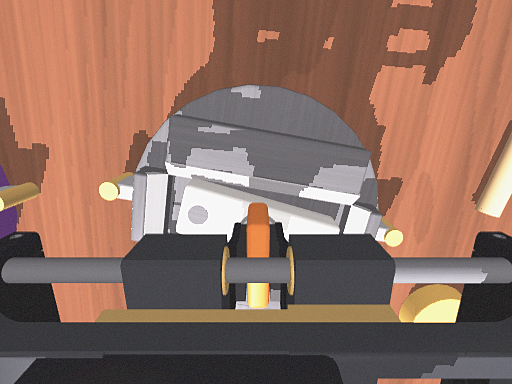

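View pics/d5.png

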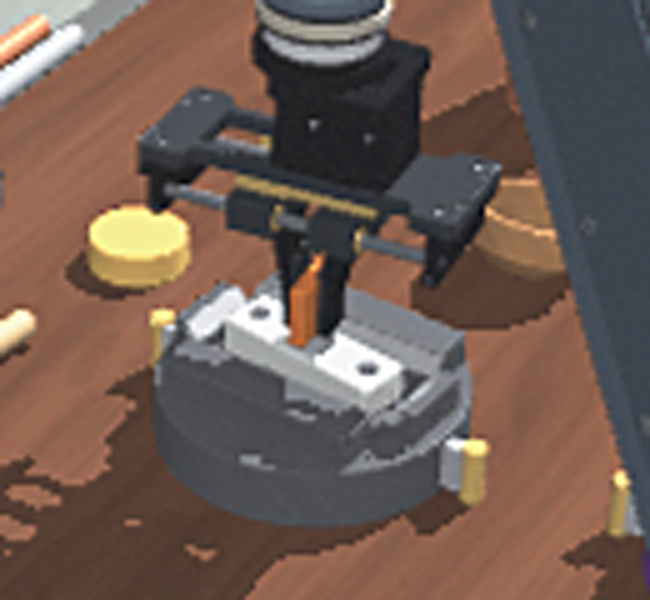

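```bash
python3 - <<'E'
import pickle,cv2
d=pickle.load(open("cap5.pkl","rb"))
im=d["wrist"]["img"][150:250,150:400,::-1];cv2.imwrite("pics/w5c.png",cv2.resize(im,None,fx=3.2,fy=3.2,interpolation=cv2.INTER_CUBIC))
im=d["side"]["img"][120:160,235:290,::-1];cv2.imwrite("pics/d5c.png",cv2.resize(im,None,fx=12,fy=12,interpolation=cv2.INTER_CUBIC))
E
```

```text
(no output)
```

View pics/w5c.png

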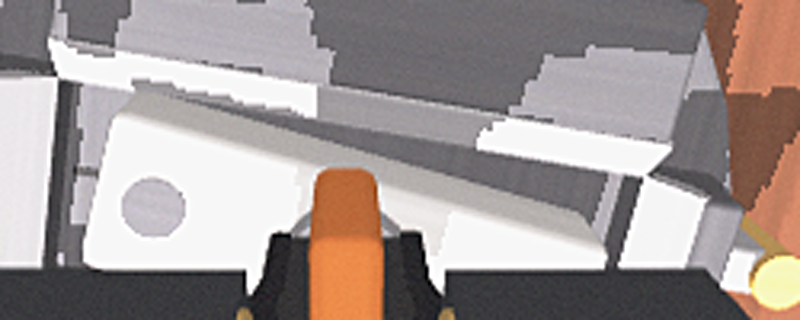

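View pics/d5c.png

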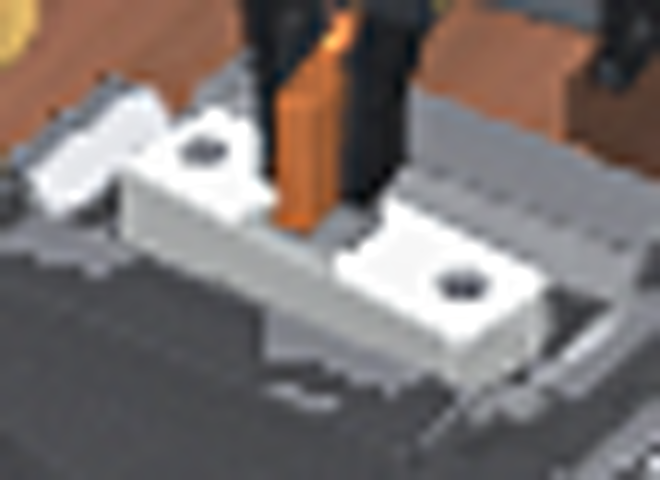

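```bash
python3 - <<'E'
import pickle
from h import *
d=pickle.load(open("cap5.pkl","rb"));W,D=d["wrist"],d["side"]
def f(c,a,b,z=.064):
    A,B=onz(c,a,z),onz(c,b,z);e=B-A;print((A+B)/2,np.linalg.norm(e),np.degrees(np.arctan2(e[1],e[0])))
g=lambda p:(p[0]/3.2+149.5,p[1]/3.2+149.5)
k=lambda p:(p[0]/12+234.5,p[1]/12+119.5)
f(W,g((125,115)),g((600,245)))
f(D,k((203,150)),k((463,285)))
f(W,g((60,60)),g((655,165)),.0575) # slot flare band
E
```

```text
[ 0.56710085 -0.1875548   0.064     ] 0.10283792964816622 -11.212580566973022
[ 0.56535004 -0.20468728  0.064     ] 0.08428832402153608 168.18505827041758
[ 0.5650504  -0.17481862  0.0575    ] 0.12737867338924094 -5.402756135765965
```

```bash
python3 -m pendant '[[[0,0,0],[0,0.08,0],1],[[0,0,0],[0,0.08,0],1],[[0,0,0],[0,0.08,0],1],[[0,0,0],[0,0.065,0],1],[[0,0,0],[0,0,0],1],[[0,0,0],[0,0,0],1]]';python3 -c "
from st import *;st()
import pickle,cv2
d={}
for n in ['wrist','side']:
    c=bot.capture(n);d[n]=c
pickle.dump(d,open('cap6.pkl','wb'))
im=d['wrist']['img'][150:250,150:400,::-1];cv2.imwrite('pics/w6c.png',cv2.resize(im,None,fx=3.2,fy=3.2,interpolation=cv2.INTER_CUBIC))
im=d['side']['img'][120:160,235:290,::-1];cv2.imwrite('pics/d6c.png',cv2.resize(im,None,fx=12,fy=12,interpolation=cv2.INTER_CUBIC))
"
```

```text
time_s: 11.55
position: [0.5649, -0.2037, 0.1461]
tcp_rot: [[-0.215, 0.005, 0.977], [-0.977, -0.001, -0.215], [0.0, -1.0, 0.005]]
force: [1.5, 2.9, 5.8]
opening: 0.135
t 11.55 pos [ 0.5649 -0.2037  0.1461] yaw -102.41 yax [ 0.0048 -0.0015 -1.    ] j [-30.5  39.4  92.4   0.1  47.8 -18.1] F [1.5 2.9 5.8] M [ 0.36 -0.17 -0.08] op 0.135
```

View pics/w6c.png

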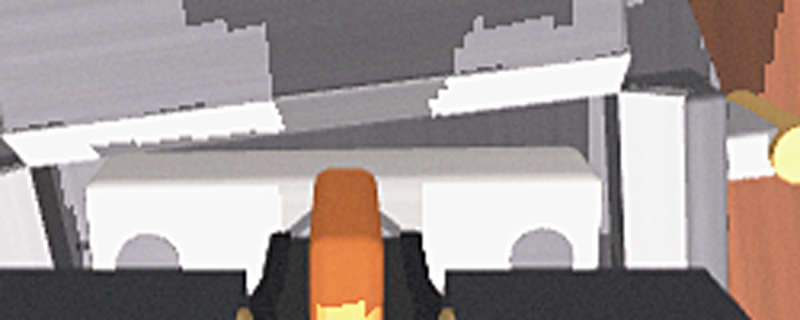

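View pics/d6c.png

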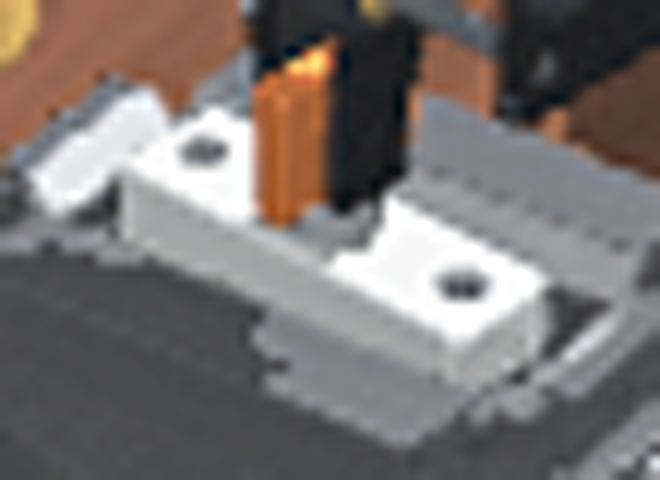

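```bash
python3 -m pendant '[[[0,0,0],[0,0,0],0.6],[[0,0,0],[0,0,0],0.5],[[0,0,0],[0,0,0],0.4],[[0,0,0],[0,0,0],0.4],[[0,0,0],[0,0,0],0.4],[[0,0,0],[0,0,0],0.4],[[0,0,0],[0,0,0],0.4],[[0,-1,0],[0,0,0],0.4],[[0,-2,0],[0,0,0],0.4],[[0,-3,0],[0,0,0],0.4],[[0,-3,0],[0,0,0],0.4],[[0,-3,0],[0,0,0],0.4],[[0,-3,0],[0,0,0],0.4],[[0,-2,0],[0,0,0],0.4],[[0,0,0],[0,0,0],0.4]]';python3 -c "
from st import *;st()
import pickle,cv2
d={}
for n in ['scene','wrist','side']:
    c=bot.capture(n);d[n]=c
pickle.dump(d,open('cap7.pkl','wb'))
im=d['wrist']['img'][100:250,150:400,::-1];cv2.imwrite('pics/w7c.png',cv2.resize(im,None,fx=3.2,fy=3.2,interpolation=cv2.INTER_CUBIC))
im=d['side']['img'][110:170,220:310,::-1];cv2.imwrite('pics/d7c.png',cv2.resize(im,None,fx=8,fy=8,interpolation=cv2.INTER_CUBIC))
"
```

```text
time_s: 12.9
position: [0.5652, -0.2044, 0.3206]
tcp_rot: [[-0.215, 0.01, 0.977], [-0.977, -0.006, -0.215], [0.004, -1.0, 0.011]]
force: [0.8, 0.2, -0.3]
opening: 0.6
t 12.9 pos [ 0.5652 -0.2044  0.3206] yaw -102.42 yax [ 0.01   -0.0058 -0.9999] j [-30.5  26.4  84.2   0.   68.8 -18.1] F [ 0.8  0.2 -0.3] M [-0.11 -0.14 -0.  ] op 0.6
```

View pics/w7c.png

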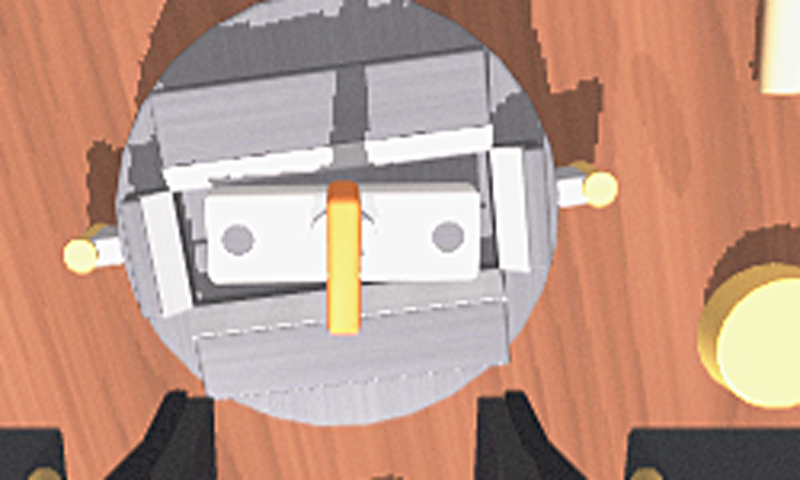

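View pics/d7c.png

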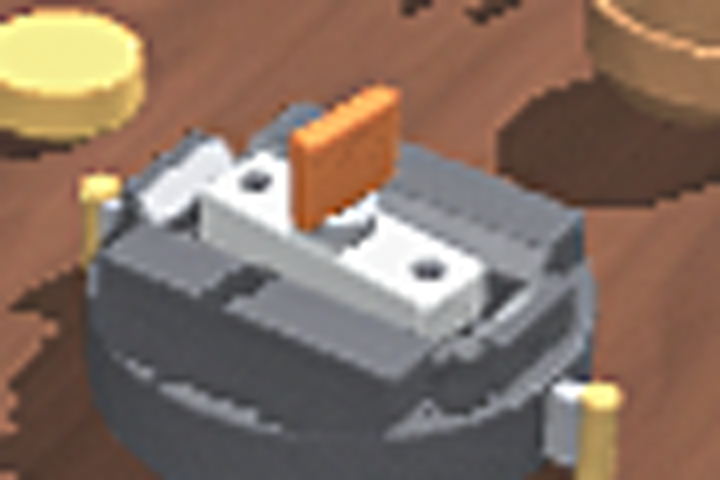

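```bash
python3 - <<'E'
import pickle
from h import *
d=pickle.load(open("cap7.pkl","rb"));W,D=d["wrist"],d["side"]
g=lambda p:(p[0]/3.2+149.5,p[1]/3.2+99.5)
k=lambda p:(p[0]/8+219.5,p[1]/8+109.5)
for a,b in [((238,240),(257,181)),((448,237),(430,269))]: print(tri(W,g(a),D,k(b)))
def f(c,a,b,z):
    A,B=onz(c,a,z),onz(c,b,z);e=B-A;print((A+B)/2,np.linalg.norm(e),np.degrees(np.arctan2(e[1],e[0])))
f(W,g((238,240)),g((448,237)),.064); f(W,g((343,187)),g((344,332)),.112)
f(D,k((257,181)),k((430,269)),.064)
from rig import bot
print(bot.hand_in())
E
```

```text
(array([ 0.55182302, -0.16928506,  0.11646382]), np.float64(0.052038236483945975))
(array([ 0.58124141, -0.24146404,  0.01561586]), np.float64(0.062323188126577604))
[ 0.56378175 -0.20553229  0.064     ] 0.08372448547243115 -11.711610564943834
[ 0.56433788 -0.20273359  0.112     ] 0.05167670955035093 -102.10793212122684
[ 0.56486195 -0.20496323  0.064     ] 0.08334661844434299 168.78457596501764
the job is handed in; nothing more can be done
None
```

The orange-wing latch bar now lies in the slot of the dark steel mould. Its wing is turned clockwise until it stands square across the bar, and the job is handed in at about 13 s.

**What I did:** I gripped the orange wing, carried the bar over and lowered it until it touched the slot floor at the expected height. Then I turned the wing clockwise about 80°; the bar turned roughly 7° and braced against the slot. I released the wing and raised the gripper clear. I never touched the bar with the black wing.

**Last checks, after letting go:**
- **Wing angle:** in the wrist picture the bar lies at -11.7° and the wing at -102.1°, so the wing is about 90.4° from along the bar. The side camera gives the bar as -11.2°, which would make it about 90.9°.
- **Seating:** the bar's centre is within about 2 mm of the slot's centre. At the seated height the screw heads come out 83.5 mm apart, against about 84 mm measured before the pick-up.
- **A check that failed:** a separate height check using two cameras gave nonsense, because I paired the left screw in one picture with the right screw in the other. I did not repeat it. That the bar lies flat rests on the touch-down height, the screw spacing and the side picture.

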